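# Power up the lamp under test

### The arm

A 6-joint arm with a two-finger parallel gripper is mounted at the origin on the work surface. World frame = base frame: x ahead of the robot, y to its left, z up, the work surface at z = 0. Lengths are in mm, angles in rad, forces in N, time in s.
With the tool pointing down it reaches from about 350 to 875 mm from the base axis. Payload 4.2 kg.
Tool frame: the origin (TCP) lies at the very end of the fingers, on their centre line; the grasp point (between the pads) lies 19 mm behind it; z points along the fingers, y is the line along which they close (so a half turn about z gives the same grasp; the last joint's range is limited). The gripper opens to 85 mm and grips with 20 to 120 N. Pads are 22 mm wide; open, the fingers measure 114 mm over their backs; the gripper's body (76 mm by 85 mm) begins 54 mm behind the grasp point. The pads swing forward as they close: fully open they stand 13 mm farther back than shut.
Start: joints at [1.564, 0.385, 0.008, 0, -1.194, -0.259], TCP at [164.144, 603.039, 231.312] pointing down, gripper open.
Joint ranges: [-3.14, 3.14], [-1.21, 2.06], [-1.07, 1.41], [-3.16, 2.05], [-2.99, -0.16], [-3.1, 3.1]. Speed limits (rad/s): [2.79, 2.79, 3.14, 3.14, 3.14, 3.14].

### API

Orientations are given as a unit quaternion [x, y, z, w].
In Python, from bench import read_state, get_image, camera_model, job_done gives the robot as it stands.
- The arm moves only by the shell command python3 -m handwheel 'ROWS'. ROWS is JSON, a list of rows, each a list of 7 numbers: the shift along the tool's x, y, z in m, then the turn, a rotation vector about the tool's x, y, z in rad, then the gripper's target within -1 to 1 (fully open at 1, half-way at 0, shut at -1). In form: [[dx, dy, dz, wx, wy, wz, jaw], ...]. A call has 1 to 10 rows; each row is the pose to reach, as a shift and turn from the pose commanded when the call began, along the tool's axes at that moment; what a row does not reach only later rows make up. A row lasts 1/8 s, in which the tool goes at most 62.5 mm and 10.7 degrees, less where a joint would pass 70% of its speed; a pose out of reach is approached as far as the arm can. A call with a gripper value outside its range is refused whole. The fingers move at their own pace and stop on an object; the grip force is fixed at half the most. Time passes only in rows, so rows that repeat a pose let the fingers close. It gives the time, the measured TCP pose, the force, the opening and the grip force at its end, in the units of the state.
- read_state(): the state, without advancing time (a new reading comes with each control period).
- get_image(name): name is "scene" or "top"; returns (picture, depth): 480x640x3 uint8, blue, green, red; 480x640 float32, mm along the optical axis (not along the pixel's ray), 0 where there is no reading.
- camera_model(name): a dict with "K" (3x3 intrinsics, pixels), "rvec" (rotation vector, rad) and "tvec" (3), from world to camera coordinates, as OpenCV has them. Camera axes: x right, y down, z forward; pixel columns grow to the right and rows downward; lengths in mm; the calibration is good to about 2 mm. A picture is of the moment at which its call begins. camera_model takes no time and is no camera call.
- job_done(): hands the job in; it is judged then, once.
The state is a dict: "clock": time; "joints": joint angles; "joint_vel": joint speeds; "joint_efforts": joint torques, N m; "position": TCP position; "ee_rot": TCP orientation; "contact_force": force on the tool from outside, world axes, zero at the start; "wrist_torque": the same for the moment, N m; "gripper_width": finger opening in mm; "grasp_force": force on a finger pad.
Only numpy, scipy, OpenCV 4.12 (cv2) and the standard library are available. Lean on these libraries where they do the work, as an engineer would, in place of code of your own. Each camera call takes 0.05 s, during which the arm holds its last target. There are 200 camera calls.

### The job

Switch on the half-built lamp for a test, in this order: with your fingertips press down the raised end of the wide rocker on the bench power box until it has tipped fully over, then push the box's round button fully in, and last push the switch on the lamp's base fully in (all three stay where they are pushed). Leave the narrow rocker and the square button as they are, and do not shift or lift the lamp or knock any of the other things about.

Things in the scene. Friction and masses are not known exactly. Their poses are not given: they have to be found in the camera images.
- power_box: grey steel box fixed to the bench, 150 x 150 x 65 mm high; origin at the centre of its underside, x to its far side (away from the two round sockets on its front), y left, z up. On top, four dark steel plates 60 mm square, in a 2 x 2 pattern 68 mm apart, carry a wide rocker, a narrow rocker, a round and a square button, all white plastic in black surrounds; which plate is where varies; all keep the box's directions
- wide_rocker_end (a point): point on top of the wide rocker's raised end, 18 mm from its hinge line towards the box's far side (+x of the box); moves with it: about 88 mm above the bench when raised, 82 mm when tipped over. The rocker is 34 mm wide, 48 mm long, hinged across its middle, its top a shallow V: at first the near half is level (82 mm), at the end the far half is. Black surround: top at 73 mm
- wide_rocker (a joint): tilt of the wide rocker (rad): about 0 with the far end raised (up to 0.03 at the start), 0.36 when fully tipped over. Stiff: needs about 4 N at its end, stays where it is left
- narrow_rocker_end (a point): the same point on the narrow rocker (13 mm wide, else like the wide one), which is to be left alone
- narrow_rocker (a joint): tilt of the narrow rocker (rad), 0 with the far end raised; to stay there
- round_button_top (a point): centre of the top face of the round button, 28 mm across, 87 mm above the bench when out and 80 mm when in; its black collar is 40 mm across with its top at 73 mm; moves with the button
- round_button (a joint): how far the round button is in (m): 0 out, 0.007 fully in. Pushed straight down with about 3 N; it stays where it is left
- square_button_top (a point): centre of the top face of the square button (26 mm square, same heights), which is to be left alone
- square_button (a joint): how far the square button is in (m), 0 out; to stay there
- lamp: half-built lamp, loose on the bench, 0.9 kg: dark folded steel base 110 (x) x 140 (y) mm, 50 mm high, open below; origin at the centre of its underside, z up. A bare round bulb 45 mm across stands on a copper holder at y = +34 mm, its top 106 mm above the bench; the push switch is at y = -36 mm
- lamp_switch_top (a point): centre of the top face of the lamp's white push switch, 24 mm across, in a copper collar; 68 mm above the bench when out, 61 mm when in (collar top 54 mm); moves with the switch
- lamp_switch (a joint): how far the lamp switch is in (m): 0 out, 0.007 fully in. Pushed straight down with about 3 N; it stays where it is left
- dropper: bystander: slim black bottle, 32 mm across, 85 mm high, loose, stands between lamp and box; origin at the centre of its underside
- jar: bystander: black jar, 64 mm across, 70 mm high, loose, beyond the work; origin at the centre of its underside
- screw_tray: bystander: white open tray of screws, 100 x 150 x 45 mm, loose, beyond the work; origin at the centre of its underside
- screwdriver: bystander: screwdriver 200 mm long with a wooden handle, lying on the bench nearer the robot; origin at its middle, x along it towards the tip
Mind the look-alikes: they are no part of the job. Of the things that look like the lamp, the largest one is meant.

How it is judged:
By the outcome, as a careful person would: the job done as asked, in the order asked, and still so for the second after the job is handed in, with the robot touching nothing.
It also fails if it takes over 51 s, if anything falls off the work surface, if the arm or the gripper's body presses on something with over 40 N, if the wrist force passes 120 N, or if a joint passes its speed limit or range.

## Working session

There is one attempt and no reset: what is moved stays moved. The work goes in short steps, Python scripts to look and compute and a shell command to move; the robot and the scene stay as the last step left them, time stands still between calls to the robot, and variables do not carry over. Pictures are saved under pics/ and viewed, at most 10 in all, crops included, and the job is handed in when it is done.

```bash
mkdir -p pics
cat > h.py <<'E'
import numpy as np,cv2
from bench import *
from scipy.spatial.transform import Rotation as R
def cam(n):
    c=camera_model(n);return np.array(c["K"],float),R.from_rotvec(np.ravel(c["rvec"])).as_matrix(),np.ravel(c["tvec"]).astype(float)
def onplane(n,uv,z):
    K,M,t=cam(n);o=-M.T@t;uv=np.atleast_2d(uv).astype(float)
    d=(np.c_[uv,np.ones(len(uv))]@np.linalg.inv(K).T)@M
    return o+d*((z-o[2])/d[:,2])[:,None]
def proj(n,p):
    K,M,t=cam(n);q=(np.atleast_2d(p)@M.T+t)@K.T;return q[:,:2]/q[:,2:]
def cloud(n,D):
    K,M,t=cam(n);v,u=np.mgrid[:480,:640]
    q=(np.stack([u,v,np.ones_like(u)],-1)@np.linalg.inv(K).T)*D[...,None]
    return (q-t)@M
E
python3 - <<'E'
from h import *
for n in("scene","top"):
    im,D=get_image(n);cv2.imwrite(f"pics/{n}0.png",im);np.save(f"{n}0.npy",D)
    print(n,onplane(n,[[0,0],[639,0],[639,479],[0,479],[320,240]],0).round().tolist(),(D>0).mean())
s=read_state();print({k:np.round(s[k],3).tolist() for k in("clock","position","ee_rot","contact_force","gripper_width")})
E
```

```text
scene [[-1062.0, -406.0, 0.0], [179.0, 1472.0, 0.0], [1159.0, 171.0, 0.0], [608.0, -713.0, 0.0], [472.0, -8.0, -0.0]] 0.9960221354166666
top [[1221.0, 699.0, 0.0], [1121.0, -947.0, 0.0], [-6.0, -708.0, -0.0], [81.0, 607.0, 0.0], [539.0, -82.0, 0.0]] 0.9958561197916667
{'clock': 0.1, 'position': [164.019, 602.565, 230.319], 'ee_rot': [0.991, -0.133, -0.0, 0.001], 'contact_force': [0.445, 0.269, 0.767], 'gripper_width': 85.356}
```

View pics/top0.png

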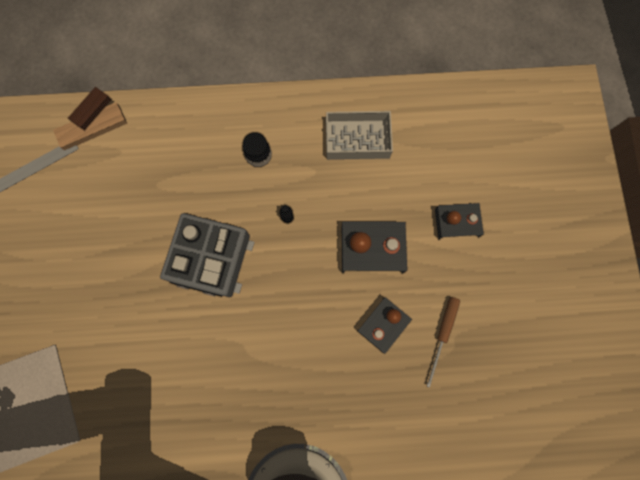

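View pics/scene0.png

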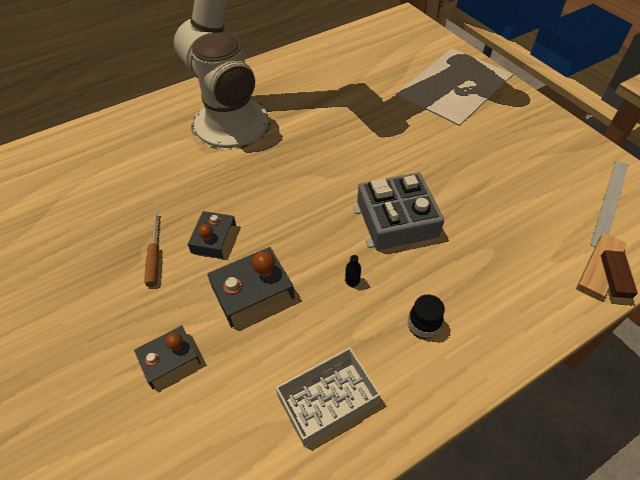

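The top view shows the box at (205,255), with its sockets on the right side at (250,245) and (238,290), so box +x points left in the image (about world +y). The wide rocker is at (211,271), narrow at (221,239), round button at (190,232) and square at (180,263). There are three lamp-like things, at (375,246), (460,220) and (385,323). The one at (375,246) is the largest, and its depth size should come out at 110x140.

Run:
```python
from h import *
for n,box,lamp in(("top",(155,205,255,305),(325,205,500,360)),("scene",(345,160,455,260),(120,200,310,400))):
    im=cv2.imread(f"pics/{n}0.png");D=np.load(f"{n}0.npy");P=cloud(n,D)
    g=im.astype(int);white=((g.min(2)>105)&(g.max(2)-g.min(2)<60)).astype(np.uint8)
    for nm,(a,b,c,d),zz in(("box",box,(76,95)),("lamp",lamp,(25,75))):
        m=np.zeros_like(white);m[b:d,a:c]=white[b:d,a:c]
        k,l,st,ce=cv2.connectedComponentsWithStats(m)
        for i in range(1,k):
            if st[i,4]<15: continue
            z=np.median(P[l==i][:,2]);X=onplane(n,ce[i],87 if nm=="box" else 68)[0]
            print(n,nm,ce[i].round(1),st[i].tolist(),"z",z.round(1),"dmed",np.median(P[l==i],0).round(1),"ray",X.round(1))
    # lamp/box tops by depth
    for nm,(lo,hi),(a,b,c,d) in(("boxtop",(60,95),box),("lamptops",(44,54),lamp)):
        m=np.zeros_like(white);zz=P[...,2];m[b:d,a:c]=((zz>lo)&(zz<hi))[b:d,a:c]
        k,l,st,ce=cv2.connectedComponentsWithStats(m)
        for i in range(1,k):
            if st[i,4]<150: continue
            q=P[l==i];r=cv2.minAreaRect(q[:,:2].astype(np.float32))
            print(n,nm,ce[i].round(),"z",np.median(q[:,2]).round(1),"rect",np.round(r[0],1),np.round(r[1],1),round(r[2],1))
    for nm,(a,b,c,d) in(("box",box),("lamp",lamp)):
        pass
a=cv2.imread("pics/top0.png");b=cv2.imread("pics/scene0.png")
f=lambda i,x,y,w,h:cv2.resize(i[y:y+h,x:x+w],(400,300),interpolation=cv2.INTER_CUBIC)
cv2.imwrite("pics/crop1.png",np.vstack([np.hstack([f(a,145,202,120,100),f(b,345,165,110,85)]),np.hstack([f(a,320,190,180,135),f(b,120,200,186,140)])]))
```

```text
top box [189.3 231.8] [184, 227, 12, 11, 105] z 85.8 dmed [556.5 192.4  85.8] ray [556.2 191.6  87. ]
top box [222.1 234.5] [219, 230, 7, 10, 48] z 85.7 dmed [546.4 123.5  85.7] ray [546.1 123.2  87. ]
top box [219.2 245.5] [216, 241, 7, 10, 48] z 80.5 dmed [524.2 131.3  80.5] ray [523.  129.7  87. ]
top box [250.1 245.4] [248, 242, 5, 8, 27] z 3.0 dmed [536.9  78.1   3. ] ray [519.1  65.6  87. ]
top box [179.2 262.7] [173, 257, 13, 13, 119] z 85.6 dmed [492.1 213.2  85.6] ray [491.9 212.6  87. ]
top box [211.  271.1] [201, 259, 20, 25, 312] z 82.1 dmed [470.3 148.5  82.1] ray [470.3 147.5  87. ]
top box [237.5 287.9] [235, 284, 6, 9, 31] z 2.4 dmed [441.4 109.8   2.4] ray [432.4  94.1  87. ]
top lamp [473.3 217.6] [471, 215, 6, 6, 29] z 44.8 dmed [ 558.7 -422.8   44.8] ray [ 553.5 -413.9   68. ]
top lamp [392.2 243.9] [388, 240, 9, 9, 72] z 66.1 dmed [ 507.1 -233.6   66.1] ray [ 506.9 -233.4   68. ]
top lamp [378.7 333.9] [376, 331, 7, 7, 37] z 44.6 dmed [ 321.5 -191.3   44.6] ray [ 322.  -187.8   68. ]
top boxtop [202. 254.] z 66.5 rect [513.1 171.5] [148.8 148.7] 71.8
top lamptops
[... 985 characters left out ...]
233.1   68. ]
scene lamp [150.6 355.2] [146, 353, 9, 5, 22] z 46.7 dmed [ 559.3 -420.4   46.7] ray [ 571.7 -419.4   68. ]
scene lamp [279.6 393.1] [276, 387, 8, 13, 24] z 46.2 dmed [ 739.6 -257.9   46.2] ray [ 751.2 -260.2   68. ]
scene lamp [302.5 392.4] [295, 386, 15, 13, 74] z 13.4 dmed [ 752.3 -217.2   13.4] ray [ 770.5 -227.3   68. ]
scene lamp [290.9 397.3] [288, 395, 6, 5, 18] z 11.1 dmed [ 747.7 -240.5   11.1] ray [ 767.4 -247.7   68. ]
scene lamp [305.6 397.8] [302, 396, 8, 4, 16] z 10.9 dmed [ 762.6 -219.2   10.9] ray [ 781.  -227.5   68. ]
scene boxtop [399. 203.] z 69.7 rect [516.  169.8] [150.3 152.8] 71.7
scene lamptops [248. 283.] z 51.5 rect [ 511.8 -197.8] [140.4 113.2] 86.4
```

View pics/crop1.png

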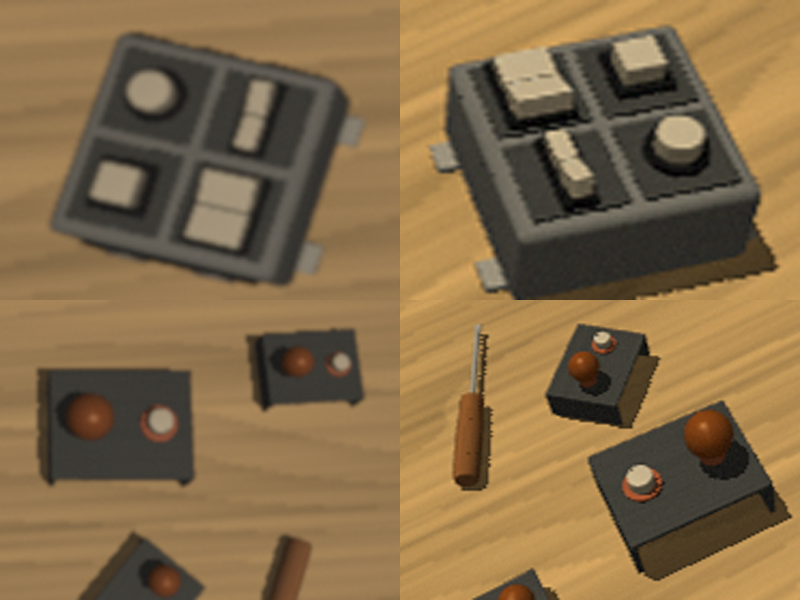

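Near the right edge, (350,130) and (310,257) in the crop are low mounting tabs (z≈3), not sockets. The rockers' long axes and heights (85.7 at the +x-world end, 80.5 at the near end) put box +x at about -18° world, so the sockets face the robot and are hidden. The 140x109 base at top (375,246) is the lamp meant, and its switch top is at (392,244). The smaller ones are at z≈45. The measured plates fit the ±34 mm pattern.

```bash
cat >> h.py <<'E'
a=np.deg2rad(-18.2);bx=np.array([np.cos(a),np.sin(a)]);by=np.array([-bx[1],bx[0]])
T={"wide":[*(np.array([471.2,148.2])+18.5*bx),88],"round":[557.1,192.5,87],"lamp":[507.8,-233.3,68]}
def go(p,q,t): # shift in tool axes (m)
    return (R.from_quat(q).inv().apply(np.array(t)-p)/1000).round(4)
E
python3 - <<'E'
from h import *
P=cloud("top",np.load("top0.npy"))
for k,t in T.items():
    d=np.hypot(P[...,0]-t[0],P[...,1]-t[1]);print(k,np.round(t,1),"depth z near",np.median(P[d<5][:,2]).round(1))
s=read_state();p0=np.array([164.144,603.039,231.312]);q=s["ee_rot"];print(R.from_quat(q).as_matrix().round(3).tolist())
w=T["wide"];print(go(p0,q,[w[0],w[1],150]))
E
```

```text
wide [488.8 142.4  88. ] depth z near 87.1
round [557.1 192.5  87. ] depth z near 86.3
lamp [ 507.8 -233.3   68. ] depth z near 66.3
[[0.965, -0.263, -0.0], [-0.263, -0.965, -0.002], [0.0, 0.002, -1.0]]
[0.4343 0.3589 0.0821]
```

```bash
python3 -m handwheel '[[0.045,0.037,0,0,0,0,-1],[0.09,0.074,0,0,0,0,-1],[0.135,0.111,0.01,0,0,0,-1],[0.18,0.148,0.02,0,0,0,-1],[0.225,0.185,0.03,0,0,0,-1],[0.27,0.222,0.04,0,0,0,-1],[0.315,0.26,0.05,0,0,0,-1],[0.36,0.298,0.06,0,0,0,-1],[0.4,0.33,0.07,0,0,0,-1],[0.4343,0.3589,0.0821,0,0,0,-1]]'; python3 -m handwheel '[[0,0,0,0,0,0,-1],[0,0,0,0,0,0,-1],[0,0,0,0,0,0,-1],[0,0,0,0,0,0,-1]]'
```

```text
clock: 1.35
position: [489.7, 140.9, 148.8]
ee_rot: [0.991, -0.133, 0.0, -0.0]
contact_force: [0.9, 1.3, -0.8]
gripper_width: -0.2
grasp_force: 0.0
clock: 1.85
position: [488.6, 143.6, 149.6]
ee_rot: [0.991, -0.132, 0.0, -0.0]
contact_force: [0.5, 0.3, -1.0]
gripper_width: 0.0
grasp_force: 0.0
```

```bash
python3 -m handwheel '[[0,0,0.03,0,0,0,-1],[0,0,0.05,0,0,0,-1],[0,0,0.055,0,0,0,-1],[0,0,0.058,0,0,0,-1],[0,0,0.060,0,0,0,-1],[0,0,0.062,0,0,0,-1],[0,0,0.064,0,0,0,-1],[0,0,0.065,0,0,0,-1],[0,0,0.066,0,0,0,-1],[0,0,0.067,0,0,0,-1]]'; python3 -m handwheel '[[0,0,0.0005,0,0,0,-1],[0,0,0.001,0,0,0,-1],[0,0,0.001,0,0,0,-1]]'
```

```text
clock: 3.1
position: [489.4, 143.0, 82.4]
ee_rot: [0.991, -0.132, 0.001, -0.0]
contact_force: [1.7, 0.2, 3.0]
gripper_width: -0.3
grasp_force: 1.6
clock: 3.48
position: [489.4, 143.0, 82.0]
ee_rot: [0.991, -0.132, 0.001, -0.0]
contact_force: [1.2, -0.4, 7.0]
gripper_width: 0.5
grasp_force: 3.8
```

```bash
python3 -m handwheel '[[0,0,0.001,0,0,0,-1],[0,0,0.001,0,0,0,-1]]'; python3 -m handwheel '[[0,0,0.001,0,0,0,-1],[0,0,0.001,0,0,0,-1]]'
```

```text
clock: 3.72
position: [489.4, 143.0, 81.9]
ee_rot: [0.991, -0.132, 0.001, -0.0]
contact_force: [-1.7, -0.4, 13.8]
gripper_width: 0.1
grasp_force: 6.8
clock: 3.98
position: [489.4, 143.1, 81.9]
ee_rot: [0.991, -0.132, 0.001, -0.0]
contact_force: [-3.7, 0.3, 19.4]
gripper_width: -0.1
grasp_force: 9.8
```

```bash
python3 -m handwheel '[[0,0,-0.02,0,0,0,-1],[0,0,-0.06,0,0,0,-1],[-0.04,0.03,-0.10,0,0,0,-1],[-0.08,0.06,-0.12,0,0,0,-1],[-0.12,0.10,-0.12,0,0,0,-1],[-0.12,0.15,-0.12,0,0,0,-1]]'
python3 - <<'E'
from h import *
A=[get_image(n) for n in("top","scene")]
P=cloud("top",A[0][1])
for n,c in(("wide",[471.2,148.2]),("narrow",np.array([514.5,170.6])+34*bx-34*by)):
  for r in(-18,-9,9,18):
    t=np.array(c)+r*bx;d=np.hypot(P[...,0]-t[0],P[...,1]-t[1]);print(n,r,np.median(P[d<4][:,2]).round(1))
f=lambda i,x,y,w,h:cv2.resize(i[y:y+h,x:x+w],(400,300),interpolation=cv2.INTER_CUBIC)
cv2.imwrite("pics/c2.png",np.hstack([f(A[0][0],145,202,120,100),f(A[1][0],345,165,110,85)]))
E
```

```text
clock: 4.72
position: [329.8, 28.5, 198.2]
ee_rot: [0.991, -0.13, -0.002, 0.0]
contact_force: [1.2, 0.1, 0.8]
gripper_width: -0.4
grasp_force: 0.0
wide -18 87.0
wide -9 83.2
wide 9 80.1
wide 18 81.7
narrow -18 79.6
narrow -9 80.6
narrow 9 83.8
narrow 18 87.8
```

View pics/c2.png

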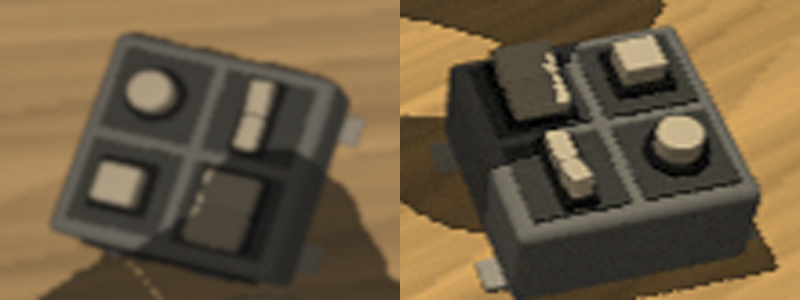

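The wide rocker has tipped: in the crop its near end now stands at 87 mm and its far half is level at about 82 mm, and the other controls look unchanged. Next is the round button.

```bash
python3 -m handwheel '[[0.035,-0.043,0,0,0,0,-1],[0.07,-0.087,0,0,0,0,-1],[0.105,-0.13,0,0,0,0,-1],[0.14,-0.173,0,0,0,0,-1],[0.1727,-0.2164,0,0,0,0,-1],[0.1727,-0.2164,0.04,0,0,0,-1],[0.1727,-0.2164,0.08,0,0,0,-1],[0.1727,-0.2164,0.09,0,0,0,-1],[0.1727,-0.2164,0.09,0,0,0,-1],[0.1727,-0.2164,0.09,0,0,0,-1]]'
```

```text
clock: 6.08
position: [558.1, 193.5, 110.9]
ee_rot: [0.991, -0.132, 0.001, -0.001]
contact_force: [0.0, -1.1, 0.1]
gripper_width: 0.0
grasp_force: 0.0
```

```bash
python3 -m handwheel '[[0,0,0.015,0,0,0,-1],[0,0,0.019,0,0,0,-1],[0,0,0.021,0,0,0,-1],[0,0,0.023,0,0,0,-1],[0,0,0.025,0,0,0,-1],[0,0,0.027,0,0,0,-1],[0,0,0.029,0,0,0,-1],[0,0,0.03,0,0,0,-1],[0,0,0.03,0,0,0,-1]]'; python3 -m handwheel '[[0,0,0.001,0,0,0,-1],[0,0,0.001,0,0,0,-1]]'
```

```text
clock: 7.2
position: [557.3, 192.9, 80.0]
ee_rot: [0.991, -0.132, 0.0, 0.0]
contact_force: [-2.2, -0.4, 7.3]
gripper_width: 0.2
grasp_force: 3.4
clock: 7.45
position: [557.3, 192.9, 79.9]
ee_rot: [0.991, -0.132, 0.0, 0.0]
contact_force: [-4.0, -0.4, 11.5]
gripper_width: -0.4
grasp_force: 5.5
```

```bash
python3 -m handwheel '[[0,0,0.001,0,0,0,-1],[0,0,0.001,0,0,0,-1],[0,0,-0.03,0,0,0,-1],[0,0,-0.08,0,0,0,-1],[0.009,0.06,-0.12,0,0,0,-1],[0.018,0.12,-0.12,0,0,0,-1],[0.027,0.18,-0.12,0,0,0,-1],[0.036,0.24,-0.12,0,0,0,-1],[0.045,0.3,-0.12,0,0,0,-1],[0.0644,0.36,-0.12,0,0,0,-1]]'
python3 - <<'E'
from h import *
A=[get_image(n) for n in("top","scene")]
for n,i in zip(("top","scene"),A):
  P=cloud(n,i[1])
  C=np.array([514.5,170.6])
  for k,c in(("wide+18",C-34*bx-34*by+18*bx),("narrow+18",C+34*bx-34*by+18*bx),("round",C+34*bx+34*by),("square",C-34*bx+34*by),("lamp",[507.8,-233.3])):
    d=np.hypot(P[...,0]-c[0],P[...,1]-c[1]);print(n,k,np.median(P[d<5][:,2]).round(1))
cv2.imwrite("pics/t3.png",A[0][0])
E
```

```text
clock: 8.7
position: [524.2, -171.2, 198.2]
ee_rot: [0.991, -0.132, 0.0, -0.0]
contact_force: [0.4, 0.2, 0.7]
gripper_width: 0.4
grasp_force: 0.0
top wide+18 nan
top narrow+18 nan
top round 78.4
top square 85.1
top lamp 66.4
scene wide+18 83.0
scene narrow+18 90.4
scene round 81.7
scene square 88.5
scene lamp 289.0
  return _methods._mean(a, axis=axis, dtype=dtype,
  ret = ret.dtype.type(ret / rcount)
```

The round button is in: its top averages 80 mm over the two views, and the others are unchanged. Now the lamp switch.

```bash
python3 -m handwheel '[[0,0.035,0,0,0,0,-1],[0,0.0639,0,0,0,0,-1],[0,0.0639,0,0,0,0,-1],[0,0.0639,0,0,0,0,-1],[0,0.0639,0.04,0,0,0,-1],[0,0.0639,0.08,0,0,0,-1],[0,0.0639,0.107,0,0,0,-1],[0,0.0639,0.107,0,0,0,-1],[0,0.0639,0.107,0,0,0,-1]]'; python3 -m handwheel '[[0,0,0.015,0,0,0,-1],[0,0,0.019,0,0,0,-1],[0,0,0.021,0,0,0,-1],[0,0,0.023,0,0,0,-1],[0,0,0.025,0,0,0,-1],[0,0,0.027,0,0,0,-1],[0,0,0.028,0,0,0,-1],[0,0,0.029,0,0,0,-1],[0,0,0.03,0,0,0,-1],[0,0,0.03,0,0,0,-1]]'
```

```text
clock: 9.93
position: [509.1, -230.8, 92.4]
ee_rot: [0.991, -0.132, 0.001, 0.0]
contact_force: [-0.5, -0.8, 0.6]
gripper_width: 0.1
grasp_force: 0.0
clock: 11.18
position: [508.1, -231.2, 61.2]
ee_rot: [0.991, -0.132, 0.0, 0.0]
contact_force: [-0.3, -0.9, 2.1]
gripper_width: -0.0
grasp_force: 1.0
```

```bash
python3 -m handwheel '[[0,0,0.001,0,0,0,-1],[0,0,0.001,0,0,0,-1]]';  python3 -m handwheel '[[0,0,0.001,0,0,0,-1],[0,0,0.001,0,0,0,-1]]'
```

```text
clock: 11.42
position: [508.1, -231.2, 61.1]
ee_rot: [0.991, -0.132, 0.0, 0.0]
contact_force: [-0.9, 0.1, 6.9]
gripper_width: -0.2
grasp_force: 3.5
clock: 11.68
position: [508.1, -231.3, 61.0]
ee_rot: [0.991, -0.132, 0.0, 0.0]
contact_force: [-3.0, 1.4, 12.6]
gripper_width: -0.1
grasp_force: 6.2
```

At the stop: 12.6 N with the TCP at 61 mm. Lift straight off and check.

```bash
python3 -m handwheel '[[0,0,-0.01,0,0,0,-1],[0,0,-0.04,0,0,0,-1],[0,0,-0.09,0,0,0,-1],[0,0,-0.14,0,0,0,-1],[-0.05,0.03,-0.16,0,0,0,-1],[-0.1,0.06,-0.16,0,0,0,-1],[-0.13,0.11,-0.16,0,0,0,-1],[-0.13,0.16,-0.16,0,0,0,-1],[-0.13,0.2,-0.16,0,0,0,-1],[-0.13,0.2,-0.16,0,0,0,-1]]'
python3 - <<'E'
from h import *
A=[get_image(n) for n in("top","scene")]
for n,i in zip(("top","scene"),A):
  P=cloud(n,i[1])
  C=np.array([514.5,170.6])
  for k,c in(("wide+18",C-34*bx-34*by+18*bx),("narrow+18",C+34*bx-34*by+18*bx),("round",C+34*bx+34*by),("square",C-34*bx+34*by),("lamp",[507.8,-233.3])):
    d=np.hypot(P[...,0]-c[0],P[...,1]-c[1]);print(n,k,np.median(P[d<5][:,2]).round(1))
  m=np.zeros((480,640),np.uint8);a,b,c,d=(325,205,430,290) if n=="top" else (195,240,310,335)
  m[b:d,a:c]=((P[...,2]>44)&(P[...,2]<54))[b:d,a:c];k,l,st,ce=cv2.connectedComponentsWithStats(m);j=1+st[1:,4].argmax()
  r=cv2.minAreaRect(P[l==j][:,:2].astype(np.float32));print("lamp base",np.round(r[0],1),np.round(r[1],1),round(r[2],1))
cv2.imwrite("pics/t4.png",A[0][0])
E
```

```text
clock: 12.92
position: [329.0, -391.6, 218.5]
ee_rot: [0.991, -0.134, -0.0, -0.0]
contact_force: [0.6, 0.3, -0.2]
gripper_width: 0.3
grasp_force: 0.0
top wide+18 81.0
top narrow+18 87.0
top round 78.5
top square 86.1
top lamp 59.1
lamp base [ 508.4 -197.1] [140.1 109.4] 86.3
scene wide+18 82.9
scene narrow+18 90.0
scene round 81.0
scene square 88.7
scene lamp 62.8
lamp base [ 511. -198.] [140.4 113. ] 86.5
```

View pics/t4.png

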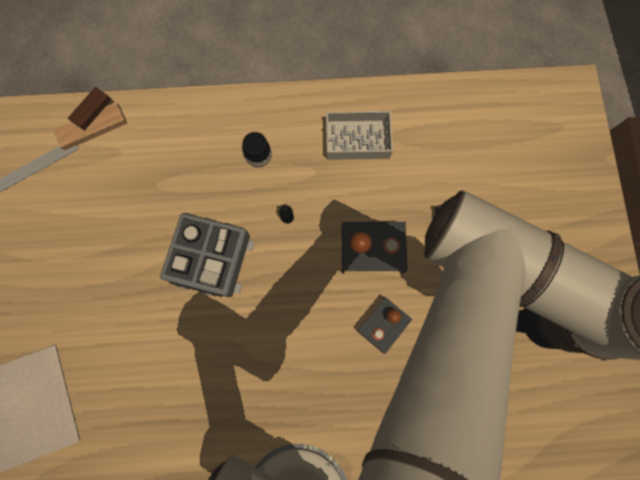

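The picture shows the wide rocker at (211,271) tipped, the round button at (190,232) in, and the lamp switch at (392,245) at 61 mm. The lamp base hasn't moved, and the bystanders in view are where they were. The arm is clear.

```bash
python3 -c "from bench import *;print(job_done())"
```

```text
the job is handed in; nothing more can be done
None
```

The wide rocker is tipped fully over, then the round button and the lamp switch were pushed fully in, in that order; the narrow rocker, square button and lamp did not move, the bystanders in view are where they were (the arm hid the screwdriver in the last picture), and the job was handed in at about 13 s.

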